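Close up the medicine locker after the round

ROBOT

A 6-joint arm with a two-finger parallel gripper is mounted at the origin on a cart in front of the work surface, level with it; the furniture and walls round the work are solid. World frame = base frame: x ahead of the robot, y to its left, z up, the work surface at z = 0. Lengths are in mm, angles in rad, forces in N, time in s.
With the tool pointing down it reaches from about 350 to 775 mm from the base axis. Payload 7.3 kg.
Tool frame: the origin (TCP) lies at the very end of the fingers, on their centre line; the grasp point (between the pads) lies bot.grip_point_offset behind it (bot.grip_point_offset is the distance from the TCP to the grasp point, in mm); z points along the fingers, y is the line along which they close (so a half turn about z gives the same grasp; the last joint's range is limited). The gripper opens to 92 mm and grips with 3 to 60 N. Pads are 19 mm wide; open, the fingers measure 130 mm over their backs; the gripper's body (75 mm by 190 mm) begins 47 mm behind the grasp point.
Start: joints at [-1.334, 0.342, 1.524, -0, 1.275, -0.146], TCP at [196.122, -487.015, 197.341] pointing down, gripper open.
Joint ranges: [-2.53, 2.53], [-0.77, 2.02], [0.04, 2.7], [-1, 4.14], [0.28, 2.66], [-3.11, 3.11]. Speed limits (rad/s): [2.57, 2.57, 3.14, 3.14, 3.14, 3.14].

INTERFACE

Orientations are given as [roll, pitch, yaw] about the fixed x, y, z axes, in that order (R = Rz(yaw) Ry(pitch) Rx(roll)).
In Python, from plant import bot gives the robot as it stands. The module is installed in compiled form; this text tells all that it offers.
- The arm moves only by the tool carry_out, never from a script. Its argument "plan" is a list of rows, each an object of numbers: "tx", "ty", "tz": the shift along the world's x, y, z in mm; "rx", "ry", "rz": the turn, a rotation vector about the world's x, y, z in rad. A call has 1 to 12 rows; each row shifts and turns the commanded pose from where the row before left it; what a row does not reach is not made up. A row lasts 1/10 s, in which the tool goes at most 50 mm and 8.59 degrees, less where a joint would pass 70% of its speed; a pose out of reach is approached as far as the arm can. A call with a gripper value outside its range is refused whole. "gripper" is the closure, from 0 (fully open) to 1 (shut), set as the call begins (left out, the last holds). The fingers move at their own pace and stop on an object; the grip force is fixed at half the most. Time passes only in rows, so rows that do not move let the fingers close. It gives the time, the measured TCP pose, the force, the opening and the grip force at its end, in the units of the state.
- bot.get_obs(): the state, without advancing time (a new reading comes with each control period).
- bot.capture(name): name is "side" or "top" or "wrist"; returns the picture (384x512x3 uint8, red, green, blue); there is no depth.
- bot.camera_model(name): a dict with "camera_matrix" (3x3 intrinsics, pixels), "R" (3x3) and "t" (3): a world point X has camera coordinates R X + t. Camera axes: x right, y down, z forward; pixel columns grow to the right and rows downward; lengths in mm; the calibration is good to about 2 mm. A picture is of the moment at which its call begins: read the wrist's pose just before it. camera_model takes no time and is no camera call; for the wrist camera it gives the pose at the moment of the call.
- bot.close_job(): hands the job in; it is judged then, once.
The state is a dict: "time": time; "joint_positions": joint angles; "dq": joint speeds; "tau": joint torques, N m; "tool_pos": TCP position; "tcp_rot": TCP orientation; "contact_force": force on the tool from outside, world axes, zero at the start; "moment": the same for the moment, N m; "grip_width": finger opening in mm; "finger_force": force on a finger pad.
Only numpy, scipy, OpenCV 4.12 (cv2) and the standard library are available. Lean on these libraries where they do the work, as an engineer would, in place of code of your own. Each camera call takes 0.05 s, during which the arm holds its last target. There are 200 camera calls.

TASK

The medicine round is over: close up the white locker without upsetting the vials in it. Push the pull-out shelf with the vials fully in while the door is still open, push the door shut, and then slide the bolt on the door fully across into its keeper. All of it is pushed with the fingertips: lift nothing, do not touch the vials, keep them standing, and leave the other things on the table where they are.

Things in the scene. Friction and masses are not known exactly. Their poses are not given: they have to be found in the camera images.
- locker: White steel medicine locker fixed on the table, 250 wide (its y), 130 deep (its x), 112 mm high. Origin: centre of its underside. Front faces its -x; +y is its left seen from the front; z up. Carcass front at x = -65 mm; opening from y = -105 to +85 mm, up to z = 104 mm.
- keeper (a point): Middle of the steel keeper loop that receives the bolt, fixed on the left post of the locker's front: 22 mm wide in y, 30 mm high, standing 36 mm out from the carcass front. Point at locker x = -90, y = 111, z = 84 mm. Axes as the locker's.
- shelf_front (a point): Middle of the top edge of the pull-out shelf's upright front plate, on its front face. Clear blue plate 176 mm wide (locker y), 4 mm thick, from 11 to 83 mm above the table; the vials stand behind it. Shelf fully in: point at locker x = -71, y = -10, z = 83 mm (face 6 mm proud of the carcass front, inside the shut door's hollow). Axes as the locker's.
- vial_shelf (a joint): How far the pull-out shelf is out, m: 0 = fully in (hard stop), grows as it comes out along locker -x, to 0.105. Friction 1.2 N plus 6 N per m/s; stays where left.
- door_hinge (a point): Point on the door's upright hinge axis, 60 mm above the table, at locker x = -71.5, y = -122 mm (right of the front). Axes turn with the door: +y from hinge to free edge, -x out of the door's outer face, z up.
- door_push (a point): Point on the door's outer face, 110 mm from the hinge axis, 60 mm above the table, clear of the bolt and the green cross. Axes: -x straight out of the outer face, +y along the door to its free edge. White door, 217 mm from hinge axis to free edge, from 8 to 109 mm above the table; outer face 11.5 mm in front of the hinge axis.
- locker_door (a joint): Door angle, rad: 0 = shut (hard stop), grows as it swings out to the front and right, to 2.1; 1.57 = straight out from the front. Counter-clockwise from above is opening. Hinge friction 0.05 N m plus 0.03 N m s damping; stays where left. Meets the shelf's front plate if the shelf is still out.
- bolt_tab (a point): Centre of the bolt's black thumb tab on the door's outer face: a plate 33 mm long away from the door (from 7 to 40 mm off the face), 24 mm high, 6 mm thick along the slide, 84 mm above the table. Axes: -x out of the outer face, +y the way the bolt is thrown. Door shut, bolt drawn back: at locker x = -106.5, y = 40 mm; thrown it moves to locker +y.
- locker_bolt (a joint): How far the bolt is slid, m: 0 = drawn back, 0.034 = fully thrown (hard stop; its 8 mm rod then goes 20 mm into the keeper). Friction 1.2 N plus 3 N per m/s; stays where left. Thrown with the door open, it strikes the keeper and the door will not shut.
- vial_blue_cap: Brown glass vial with a blue cap, 31 mm across, 66 mm tall, standing loose in a lane of the pull-out shelf, its foot 14 mm above the table. Origin: centre of its underside, z up. Not to be touched or upset.
- vial_violet_cap: Brown glass vial with a violet cap, 30 mm across, 66 mm tall, standing loose in a lane of the pull-out shelf, its foot 14 mm above the table. Origin: centre of its underside, z up. Not to be touched or upset.
- vial_dark: Plain dark brown vial with a white cap, 31 mm across, 62 mm tall, standing loose in a lane of the pull-out shelf, its foot 14 mm above the table. Origin: centre of its underside, z up. Not to be touched or upset.
- vial_clear: White-labelled vial with a grey cap, 30 mm across, 62 mm tall, standing loose in a lane of the pull-out shelf, its foot 14 mm above the table. Origin: centre of its underside, z up. Not to be touched or upset.
- copper_cap_vial_1: White vial with a copper-brown cap, 25 mm across, 44 mm tall, standing loose in a lane of the pull-out shelf, its foot 14 mm above the table. Origin: centre of its underside, z up. Not to be touched or upset.
- copper_cap_vial_2: White vial with a copper-brown cap, 25 mm across, 44 mm tall, standing loose in a lane of the pull-out shelf, its foot 14 mm above the table. Origin: centre of its underside, z up. Not to be touched or upset.
- lancet_jar: Bystander: white screw jar with a blue pattern, 73 mm across, 127 mm tall, on the table in front of the locker at the left, loose. Origin: centre of its underside, z up. Not to be moved.
- spray_bottle: Bystander: trigger spray bottle with pale blue fluid, 69x87 mm, 232 mm tall, on the table behind the locker at the left, loose. Origin: centre of its underside, z up. Not to be moved.
- tablet_box_2: Bystander: small flat yellow, white and blue medicine carton, 56x86x36 mm, lying on the table at the left, loose. Origin: centre of its underside, z up. Not to be moved.
- plastic_ampoule: Bystander: small white plastic ampoule, 14x19 mm, 53 mm tall, standing on the table at the left, loose. Origin: centre of its underside, z up. Not to be moved.

How it is judged (in metres and radians):
On the way, in this order (a step that is already met when the one before it is completed fails the run):
1. the shelf has been pushed fully in (within 4 mm) with the door still well open (over 0.6 rad) (value of joint vial_shelf below 0.004 m and value of joint locker_door above 0.6 rad), for 0.2 s.
2. the door is shut (within 0.02 rad) with the shelf in and the bolt not yet thrown (under 12 mm) (value of joint locker_door below 0.02 rad and value of joint vial_shelf below 0.006 m and value of joint locker_bolt below 0.012 m), for 0.2 s.
At the end, for the whole second after the job is handed in: The shelf is in (within 6 mm), the door shut (within 0.025 rad) and the bolt thrown at least 28 of its 34 mm into the keeper; all six vials stand upright (within 0.15 rad) on the shelf's floor (value of joint vial_shelf below 0.006 m and value of joint locker_door below 0.025 rad and value of joint locker_bolt above 0.028 m and angle between each of vial_blue_cap, vial_violet_cap, vial_dark, vial_clear, copper_cap_vial_1, copper_cap_vial_2's own z axis and vertical below 0.15 rad and z of each of vial_blue_cap, vial_violet_cap, vial_dark, vial_clear, copper_cap_vial_1, copper_cap_vial_2 in the frame of shelf_front above -0.075 m); the robot touches nothing.
It fails at once if a finger or the arm presses on a vial (contact force between any of the fingers, the arm and vial_blue_cap above 0.4 N or contact force between any of the fingers, the arm and vial_violet_cap above 0.4 N or contact force between any of the fingers, the arm and vial_dark above 0.4 N or contact force between any of the fingers, the arm and vial_clear above 0.4 N or contact force between any of the fingers, the arm and copper_cap_vial_1 above 0.4 N or contact force between any of the fingers, the arm and copper_cap_vial_2 above 0.4 N).
It fails at once if a vial is tipped over (over 0.5 rad) or lifted from the shelf (over 25 mm) (angle between any of vial_blue_cap, vial_violet_cap, vial_dark, vial_clear, copper_cap_vial_1, copper_cap_vial_2's own z axis and vertical above 0.5 rad or z of any of vial_blue_cap, vial_violet_cap, vial_dark, vial_clear, copper_cap_vial_1, copper_cap_vial_2 in the frame of shelf_front above -0.044 m).
It fails at once if a bystander is moved by more than 15 mm (distance of any of lancet_jar, spray_bottle, tablet_box_2, plastic_ampoule from where it was at the start of the episode above 0.015 m).
It also fails if it takes over 64 s, if anything falls off the work surface, if the arm or the gripper's body presses on something with over 40 N, if the wrist force passes 120 N, or if a joint passes its speed limit or range.

## Working session

There is one attempt and no reset: what is moved stays moved. The work goes in short steps, Python scripts to look and compute and a tool call to move; the robot and the scene stay as the last step left them, time stands still between calls to the robot, and variables do not carry over. Pictures are saved under pics/ and viewed, at most 10 in all, crops included, and the job is handed in when it is done.

Besides the shell and the picture viewer there is one more tool, called as a command line: name --argument value ..., lists and objects as JSON in quotes. carry_out: Moves the arm, as the interface text tells. Its arguments: {"type":"object","properties":{"plan":{"type":"array"},"gripper":{"type":"number"}},"required":["plan"]}

```bash
mkdir -p pics; python3 - <<'E'
from plant import bot
import cv2
for n in("top","side"):
    cv2.imwrite(f"pics/{n}0.png",bot.capture(n)[:,:,::-1])
    m=bot.camera_model(n);print(n,m)
o=bot.get_obs();print(o["time"],o["tool_pos"],o["tcp_rot"],o["grip_width"],bot.grip_point_offset)
E
```

```text
top {'camera_matrix': array([[496.20496376,   0.        , 241.58280122],
       [  0.        , 496.20496376, 191.00096   ],
       [  0.        ,   0.        ,   1.        ]]), 'R': array([[ 7.13867664e-03, -9.99974486e-01, -2.57798341e-04],
       [-9.82779435e-01, -6.96831965e-03, -1.84651086e-01],
       [ 1.84644579e-01,  1.57152331e-03, -9.82804106e-01]]), 't': array([ 386.40621724,  512.56702092, 1126.60823016])}
side {'camera_matrix': array([[432.85917003,   0.        , 252.43669529],
       [  0.        , 432.85917003, 193.36340706],
       [  0.        ,   0.        ,   1.        ]]), 'R': array([[ 0.85372652,  0.52063601,  0.00944362],
       [ 0.34384128, -0.55001767, -0.76108721],
       [-0.39105525,  0.65300744, -0.64858082]]), 't': array([-617.34389989,   88.27621411, 1087.22192884])}
0.1 [ 196.02440561 -486.59903176  196.71473206] [-3.14022643e+00 -2.08273762e-04  3.82809618e-01] 91.8299336037438 18.8
```

View pics/top0.png

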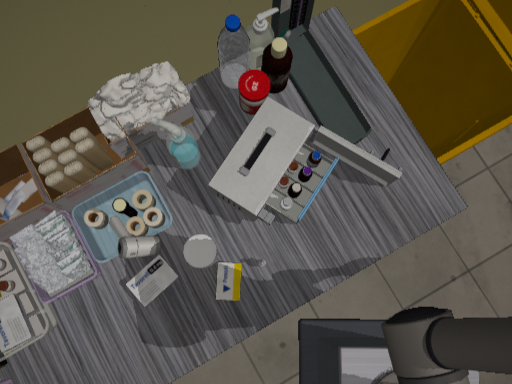

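View pics/side0.png

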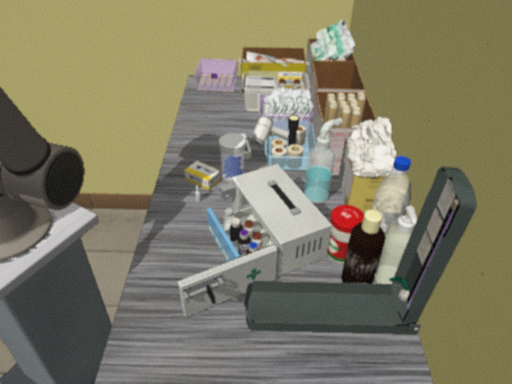

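```bash
python3 - <<'E'
import cv2
a=cv2.imread("pics/top0.png")[90:240,195:410]
b=cv2.imread("pics/side0.png")[160:320,170:340]
cv2.imwrite("pics/c1.png",cv2.resize(a,None,fx=3.7,fy=3.7,interpolation=cv2.INTER_CUBIC))
cv2.imwrite("pics/c2.png",cv2.resize(b,None,fx=3.7,fy=3.7,interpolation=cv2.INTER_CUBIC))
E
```

```text
(no output)
```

View pics/c1.png

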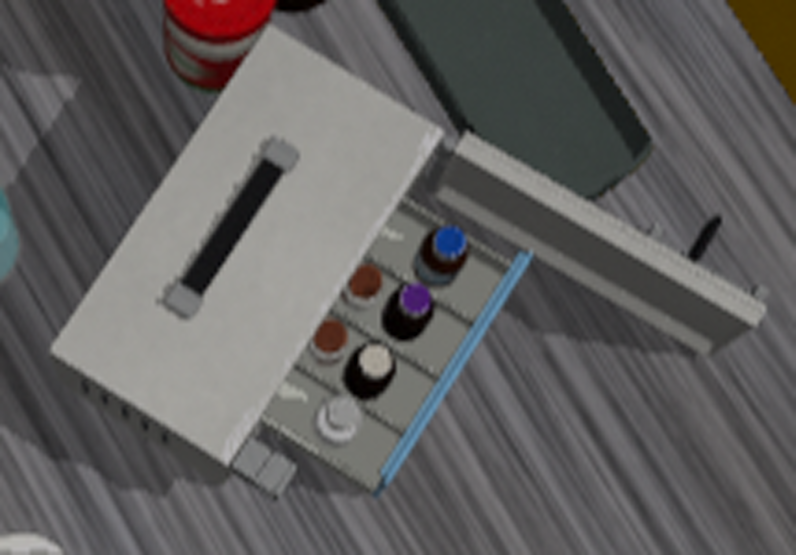

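View pics/c2.png

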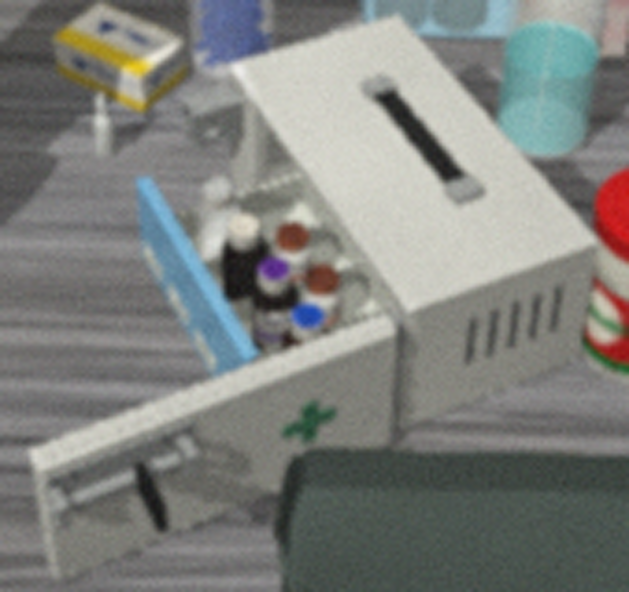

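```bash
cat > h.py <<'E'
import numpy as np, cv2
from plant import bot
def ray(n,uv,z,m=None):
    m=m or bot.camera_model(n);R=m["R"];c=-R.T@m["t"]
    d=R.T@np.linalg.inv(m["camera_matrix"])@np.array([uv[0],uv[1],1.])
    return c+d*(z-c[2])/d[2]
def proj(n,X):
    m=bot.camera_model(n);p=m["camera_matrix"]@(m["R"]@np.array(X,float)+m["t"]);return p[:2]/p[2]
def crop1(c): return 195+c[0]/3.7, 90+c[1]/3.7
def crop2(c): return 170+c[0]/3.7, 160+c[1]/3.7
E
python3 - <<'E'
from h import *
np.set_printoptions(precision=1,suppress=True)
T=lambda c,z:ray("top",crop1(c),z)
P=[T(c,112) for c in((268,27),(440,130),(228,462),(53,350))]
print("top",P,[np.linalg.norm(P[i]-P[i-1]) for i in range(4)])
S=[ray("side",crop2(c),112) for c in((590,243),(408,308),(235,68),(395,15))]
print("side",S,[np.linalg.norm(S[i]-S[i-1]) for i in range(4)])
for n,Q in(("top",P),("side",S)):
    ctr=sum(Q)/4; v=(Q[2]-Q[1])+(Q[3]-Q[0]); u=(Q[0]-Q[1])+(Q[3]-Q[2])
    print(n,ctr,np.arctan2(-v[0],v[1]),np.arctan2(u[1],u[0]))
print("plate",T((531,252),83),T((384,490),83), ray("side",crop2((143,180)),83))
print("door hinge,free outer,free inner",T((465,135),109),T((766,311),109),T((710,350),109),"side free",ray("side",crop2((33,455)),109),ray("side",crop2((392,325)),109))
print("tab",T((718,220),96), "case",T((650,140),80),T((595,195),80),T((650,140),0),T((595,195),0),T((470,125),0))
print("side case",ray("side",crop2((290,450)),60),ray("side",crop2((290,585)),0))
E
```

```text
top [array([719.1, 331.6, 112. ]), array([652.5, 225.2, 112. ]), array([444.2, 356.2, 112. ]), array([511.8, 462.3, 112. ])] [np.float64(245.03016967890676), np.float64(125.49224343313642), np.float64(246.10268219804607), np.float64(125.80380995095186)]
side [array([719.8, 327. , 112. ]), array([653.3, 224.2, 112. ]), array([450.8, 354.7, 112. ]), array([512.7, 463.5, 112. ])] [np.float64(248.01529316254224), np.float64(122.3686814678448), np.float64(240.9050500427031), np.float64(125.21478703542988)]
top [581.9 343.9 112. ] 1.0088080021919699 1.007406484215971
side [584.2 342.4 112. ] 0.9931938195654455 1.0256114067180035
plate [582.5 165.3  83. ] [431.6 259.8  83. ] [443.7 257.   83. ]
door hinge,free outer,free inner [650.4 209.3 109. ] [539.8  28.3 109. ] [515.3  63.6 109. ] side free [536.7  33.4 109. ] [650.7 210.6 109. ]
tab [600.5  50.9  96. ] case [657.4  86.8  80. ] [620.8 123.1  80. ] [683.4  65.3   0. ] [644.2 104.2   0. ] [693.2 187.9   0. ]
side case [628.  138.8  60. ] [652.9  98.9   0. ]
```

The top crop puts the locker's top corners at about (268,27), (440,130), (228,462) and (53,350). The plate's top edge runs (531,252)–(384,490), and the door runs from (465,135) to (766,311). The side crop gives the same layout, and the sizes come out at 246×126 against 250×130.

From these, the locker centre is about (583,343), yaw about 1.008, shelf out about 80 mm and door about 1.56 rad. I'll move to the front of the shelf now.

carry_out --gripper 1 --plan '[{"tx": 15, "ty": 33, "rz": 0.0625}, {"tx": 15, "ty": 33, "rz": 0.0625}, {"tx": 15, "ty": 33, "rz": 0.0625}, {"tx": 15, "ty": 33, "rz": 0.0625}, {"tx": 15, "ty": 33, "rz": 0.0625}, {"tx": 15, "ty": 33, "rz": 0.0625}, {"tx": 15, "ty": 33, "rz": 0.0625}, {"tx": 15, "ty": 33, "rz": 0.0625}, {"tx": 15, "ty": 33, "rz": 0.0625}, {"tx": 15, "ty": 33, "rz": 0.0625}]'

```text
invalid input at $.plan[0]: expected keys tx, ty, tz, rx, ry, rz
```

carry_out --plan '[{"tx": 15, "ty": 33}, {"tx": 15, "ty": 33}, {"tx": 15, "ty": 33}, {"tx": 15, "ty": 33}, {"tx": 15, "ty": 33}, {"tx": 15, "ty": 33}, {"tx": 15, "ty": 33}, {"tx": 15, "ty": 33}, {"tx": 15, "ty": 33}, {"tx": 10, "ty": 33}, {"tx": 0, "ty": 33}, {}]'

```text
invalid input at $.plan[0]: expected keys tx, ty, tz, rx, ry, rz
```

```bash
python3 - <<'E'
from h import *
n="wrist";m=bot.camera_model(n);im=bot.capture(n);cv2.imwrite("pics/w1.png",im[:,:,::-1])
o=bot.get_obs();print(o["time"],o["tool_pos"],o["tcp_rot"],o["joint_positions"],o["contact_force"])
c,s=np.cos(1.008),np.sin(1.008)
W=lambda x,y,z:(583+c*x-s*y,343+s*x+c*y,z)
for q in((-151,-98,83),(-151,78,83),(-65,-125,112),(-65,125,112)):
    print(q,np.array(W(*q)).round(),proj(n,W(*q)).round())
print("jar",ray("top",(200,251),127))
E
```

```text
0.15 [ 196.04110371 -486.69920719  196.82910976] [-3.14052629e+00 -1.57274274e-04  3.82761275e-01] [-1.33400818e+00  3.42555786e-01  1.52473769e+00  5.16442950e-07
  1.27537707e+00 -1.45973361e-01] [ 0.65261174 -0.13388035 -1.12606891]
(-151, -98, 83) [585. 163.  83.] [ -700. -1046.]
(-151, 78, 83) [436. 257.  83.] [-812. -686.]
(-65, -125, 112) [654. 221. 112.] [-1246. -1873.]
(-65, 125, 112) [443. 355. 112.] [-1302. -1001.]
jar [362.70586478 478.60214017 127.        ]
```

View pics/w1.png

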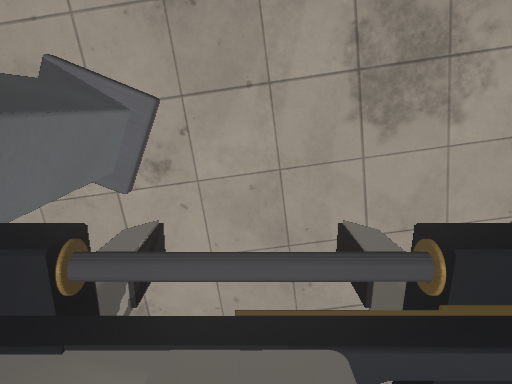

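Both moves were refused because every key must be given, so nothing moved. The wrist picture shows only the floor and the open fingers at about (150,260) and (350,260). I'll resend with all six keys.

carry_out --gripper 1 --plan '[{"tx": 15, "ty": 33, "tz": 0, "rx": 0, "ry": 0, "rz": 0.0625}, {"tx": 15, "ty": 33, "tz": 0, "rx": 0, "ry": 0, "rz": 0.0625}, {"tx": 15, "ty": 33, "tz": 0, "rx": 0, "ry": 0, "rz": 0.0625}, {"tx": 15, "ty": 33, "tz": 0, "rx": 0, "ry": 0, "rz": 0.0625}, {"tx": 15, "ty": 33, "tz": 0, "rx": 0, "ry": 0, "rz": 0.0625}, {"tx": 15, "ty": 33, "tz": 0, "rx": 0, "ry": 0, "rz": 0.0625}, {"tx": 15, "ty": 33, "tz": 0, "rx": 0, "ry": 0, "rz": 0.0625}, {"tx": 15, "ty": 33, "tz": 0, "rx": 0, "ry": 0, "rz": 0.0625}, {"tx": 15, "ty": 33, "tz": 0, "rx": 0, "ry": 0, "rz": 0.0625}, {"tx": 15, "ty": 33, "tz": 0, "rx": 0, "ry": 0, "rz": 0.0625}]'

```text
time: 1.15
tool_pos: [346.4, -155.6, 197.3]
tcp_rot: [3.141, -0.0, 1.01]
contact_force: [0.9, 0.2, 0.2]
grip_width: 16.5
finger_force: 0.0
```

carry_out --plan '[{"tx": 15, "ty": 33, "tz": 0, "rx": 0, "ry": 0, "rz": 0}, {"tx": 15, "ty": 33, "tz": 0, "rx": 0, "ry": 0, "rz": 0}, {"tx": 15, "ty": 33, "tz": 0, "rx": 0, "ry": 0, "rz": 0}, {"tx": 15, "ty": 33, "tz": 0, "rx": 0, "ry": 0, "rz": 0}, {"tx": 15, "ty": 33, "tz": 0, "rx": 0, "ry": 0, "rz": 0}, {"tx": 15, "ty": 33, "tz": 0, "rx": 0, "ry": 0, "rz": 0}, {"tx": 15, "ty": 33, "tz": 0, "rx": 0, "ry": 0, "rz": 0}, {"tx": 15, "ty": 33, "tz": 0, "rx": 0, "ry": 0, "rz": 0}, {"tx": 15, "ty": 33, "tz": 0, "rx": 0, "ry": 0, "rz": 0}, {"tx": 10, "ty": 33, "tz": 0, "rx": 0, "ry": 0, "rz": 0}, {"tx": 0, "ty": 0, "tz": 0, "rx": 0, "ry": 0, "rz": 0}]'

```text
time: 2.25
tool_pos: [491.6, 176.2, 196.7]
tcp_rot: [-3.141, -0.001, 1.011]
contact_force: [-0.4, 0.0, -0.5]
grip_width: 0.4
finger_force: 0.0
```

```bash
python3 - <<'E'
from h import *
n="wrist";m=bot.camera_model(n);im=bot.capture(n);cv2.imwrite("pics/w2.png",im[:,:,::-1])
o=bot.get_obs();print(o["time"],o["tool_pos"],o["tcp_rot"],o["joint_positions"],o["contact_force"])
c,s=np.cos(1.008),np.sin(1.008)
W=lambda x,y,z:(583+c*x-s*y,343+s*x+c*y,z)
for q in((-151,-98,83),(-151,78,83),(-65,-125,112),(-65,125,112),(-288.5,-133.5,109)):
    print(q,np.array(W(*q)).round(),proj(n,W(*q)).round())
E
```

```text
2.3 [490.94927185 174.42525061 196.62572144] [-3.14081113e+00  7.95631446e-04  1.01076634e+00] [ 1.94234542e-01  3.36007927e-01  1.53502742e+00 -4.67588584e-05
  1.27167167e+00  7.54278647e-01] [-0.48361126 -0.25738899  0.69968358]
(-151, -98, 83) [585. 163.  83.] [343. 137.]
(-151, 78, 83) [436. 257.  83.] [154. 137.]
(-65, -125, 112) [654. 221. 112.] [397.  29.]
(-65, 125, 112) [443. 355. 112.] [74. 28.]
(-288.5, -133.5, 109) [542.  28. 109.] [377. 284.]
```

View pics/w2.png

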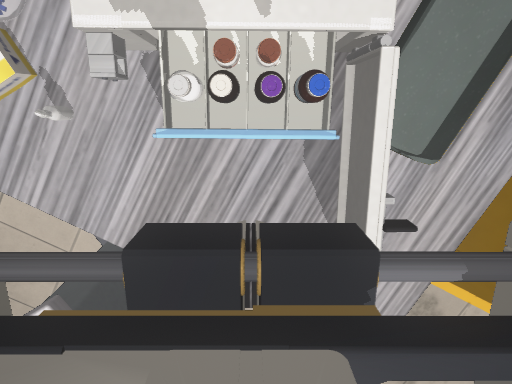

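The wrist picture shows the plate edge at row about 132, columns 155–337 (predicted 154–343, row 137). The locker edge is at row about 27 and the door is at columns 343–397. This agrees to a few mm, so I'll lower the tool and push gently.

carry_out --plan '[{"tx": 0, "ty": 0, "tz": -15, "rx": 0, "ry": 0, "rz": 0}, {"tx": 0, "ty": 0, "tz": -25, "rx": 0, "ry": 0, "rz": 0}, {"tx": 0, "ty": 0, "tz": -25, "rx": 0, "ry": 0, "rz": 0}, {"tx": 0, "ty": 0, "tz": -25, "rx": 0, "ry": 0, "rz": 0}, {"tx": 0, "ty": 0, "tz": -25, "rx": 0, "ry": 0, "rz": 0}, {"tx": 0, "ty": 0, "tz": -15, "rx": 0, "ry": 0, "rz": 0}, {"tx": 0, "ty": 0, "tz": -5, "rx": 0, "ry": 0, "rz": 0}, {"tx": 2, "ty": 3, "tz": 0, "rx": 0, "ry": 0, "rz": 0}, {"tx": 4, "ty": 6.3, "tz": 0, "rx": 0, "ry": 0, "rz": 0}, {"tx": 4, "ty": 6.3, "tz": 0, "rx": 0, "ry": 0, "rz": 0}, {"tx": 2, "ty": 3, "tz": 0, "rx": 0, "ry": 0, "rz": 0}]'

```text
time: 3.4
tool_pos: [504.2, 192.5, 63.2]
tcp_rot: [3.14, -0.002, 1.008]
contact_force: [-0.8, 0.4, 0.4]
grip_width: 0.6
finger_force: 0.0
```

carry_out --plan '[{"tx": 1, "ty": 1.6, "tz": 0, "rx": 0, "ry": 0, "rz": 0}, {"tx": 1, "ty": 1.6, "tz": 0, "rx": 0, "ry": 0, "rz": 0}, {"tx": 1, "ty": 1.6, "tz": 0, "rx": 0, "ry": 0, "rz": 0}, {"tx": 1, "ty": 1.6, "tz": 0, "rx": 0, "ry": 0, "rz": 0}, {"tx": 1, "ty": 1.6, "tz": 0, "rx": 0, "ry": 0, "rz": 0}, {"tx": 1, "ty": 1.6, "tz": 0, "rx": 0, "ry": 0, "rz": 0}, {"tx": 1, "ty": 1.6, "tz": 0, "rx": 0, "ry": 0, "rz": 0}, {"tx": 1.3, "ty": 2, "tz": 0, "rx": 0, "ry": 0, "rz": 0}, {"tx": 1.6, "ty": 2.5, "tz": 0, "rx": 0, "ry": 0, "rz": 0}, {"tx": 1.6, "ty": 2.5, "tz": 0, "rx": 0, "ry": 0, "rz": 0}, {"tx": 1.6, "ty": 2.5, "tz": 0, "rx": 0, "ry": 0, "rz": 0}, {"tx": 1.6, "ty": 2.5, "tz": 0, "rx": 0, "ry": 0, "rz": 0}]'

```text
time: 4.6
tool_pos: [518.0, 215.0, 62.3]
tcp_rot: [3.141, -0.0, 1.008]
contact_force: [0.0, 0.5, -0.6]
grip_width: 0.1
finger_force: 0.0
```

carry_out --plan '[{"tx": 1.6, "ty": 2.5, "tz": 0, "rx": 0, "ry": 0, "rz": 0}, {"tx": 1.6, "ty": 2.5, "tz": 0, "rx": 0, "ry": 0, "rz": 0}, {"tx": 1.6, "ty": 2.5, "tz": 0, "rx": 0, "ry": 0, "rz": 0}, {"tx": 1.6, "ty": 2.5, "tz": 0, "rx": 0, "ry": 0, "rz": 0}, {"tx": 1.6, "ty": 2.5, "tz": 0, "rx": 0, "ry": 0, "rz": 0}, {"tx": 1.6, "ty": 2.5, "tz": 0, "rx": 0, "ry": 0, "rz": 0}, {"tx": 1.6, "ty": 2.5, "tz": 0, "rx": 0, "ry": 0, "rz": 0}, {"tx": 1.6, "ty": 2.5, "tz": 0, "rx": 0, "ry": 0, "rz": 0}]'

```text
time: 5.4
tool_pos: [530.8, 235.0, 62.3]
tcp_rot: [3.141, -0.0, 1.008]
contact_force: [0.5, -0.2, -0.4]
grip_width: 0.3
finger_force: 0.0
```

```bash
python3 - <<'E'
from h import *
o=bot.get_obs();print(o["tool_pos"],o["contact_force"])
t=bot.capture("top")[90:240,195:410,::-1];s=bot.capture("side")[160:320,170:340,::-1]
f=lambda a:cv2.resize(a,(400,400*a.shape[0]//a.shape[1]),interpolation=cv2.INTER_CUBIC)
t,s=f(t),f(s);h=min(len(t),len(s));h=max(len(t),len(s))
t=cv2.copyMakeBorder(t,0,h-len(t),0,0,cv2.BORDER_CONSTANT);s=cv2.copyMakeBorder(s,0,h-len(s),0,0,cv2.BORDER_CONSTANT)
cv2.imwrite("pics/d1.png",np.hstack([t,s]))
E
```

```text
[530.75967025 235.00393317  62.34523936] [ 0.4602137  -0.2141111  -0.36284857]
```

View pics/d1.png

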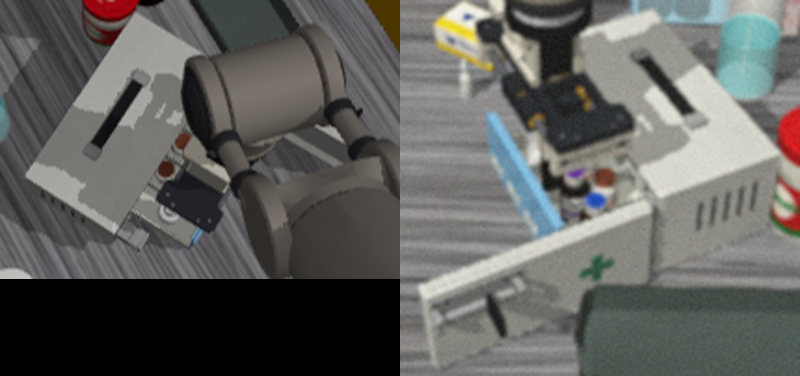

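The side view is suspicious. The plate's top-left corner, at (490,115) in the right half, hasn't moved, and the gripper looks as if it is above the shelf. I'll check where the TCP projects before moving again.

```bash
python3 - <<'E'
from h import *
p=np.array([530.76,235.0,62.3])
c,s=np.cos(1.008),np.sin(1.008);L=lambda q:((q[0]-583)*c+(q[1]-343)*s,-(q[0]-583)*s+(q[1]-343)*c)
print(L(p))
k=400/170
for dz in(0,66,100):
  for dy in(-19,19):
    q=p+[-s*dy,c*dy,dz];u=proj("side",q);v=proj("top",q);print(dz,dy,(u-[170,160])*k+[400,0],(v-[195,90])*400/215)
for q in((-151,-98,83),(-151,78,83),(-151,78,11),(-71,78,83),(-71,-98,83)):
    w=(583+c*q[0]-s*q[1],343+s*q[0]+c*q[1],q[2]);print(q,(proj("side",w)-[170,160])*k+[400,0],(proj("top",w)-[195,90])*400/215)
im=bot.capture("side");cv2.imwrite("pics/d2.png",cv2.resize(im[130:280,190:330,::-1],None,fx=4,fy=4,interpolation=cv2.INTER_CUBIC))
E
```

```text
(np.float64(-119.21559991184698), np.float64(-13.440920268286433))
0 -19 [559.83105002 187.86007182] [217.57044038 157.90671007]
0 19 [543.60893197 162.56695723] [201.92949355 182.76155495]
66 -19 [558.94898142 138.255831  ] [225.26253971 145.92965976]
66 19 [542.02927735 113.16782014] [208.73728011 172.1910826 ]
100 -19 [558.46237159 110.89071253] [229.5896419  139.19210758]
100 19 [541.15941345  85.96533821] [212.56871439 166.24200211]
(-151, -98, 83) [558.19732106 231.35243235] [268.81305445 124.56884319]
(-151, 78, 83) [485.06472114 111.98548235] [195.37795671 242.43124847]
(-151, 78, 11) [489.14306764 162.34719153] [188.96451724 249.46283528]
(-71, 78, 83) [556.8885237   89.41793915] [139.7804905  207.51369648]
(-71, -98, 83) [637.02716408 202.41350519] [214.01923916  91.28388378]
```

View pics/d2.png

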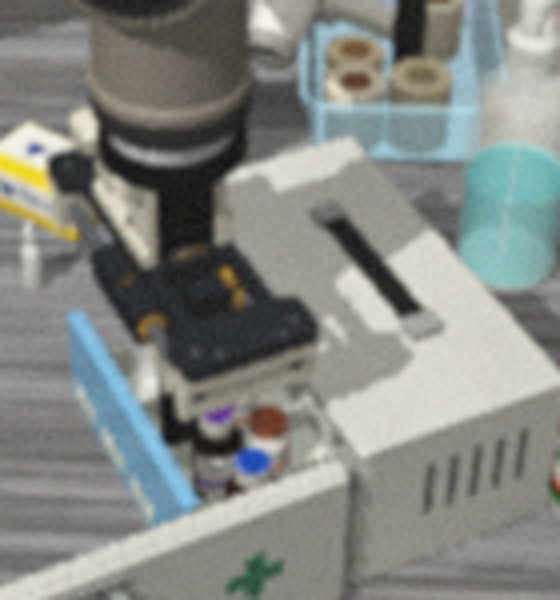

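The pixels put the gripper about where it reports, yet the plate's top edge, (70,315)–(200,500) in the crop, is unmoved and unhidden. I'll look once from close by before going on.

```bash
python3 - <<'E'
from h import *
o=bot.get_obs();print(o["time"],o["tool_pos"],o["contact_force"],o["grip_width"])
n="wrist";im=bot.capture(n)[:,:,::-1];s=bot.capture("side")[190:265,200:300,::-1]
p=o["tool_pos"];c,q=np.cos(1.008),np.sin(1.008)
print("tcp px",proj(n,p),proj(n,p+[0,0,66]))
for l in((-151,-98,83),(-151,78,83),(-71,-98,83),(-71,78,83)):
    print(l,proj(n,(583+c*l[0]-q*l[1],343+q*l[0]+c*l[1],l[2])))
S=cv2.resize(s,(288,216),interpolation=cv2.INTER_CUBIC)
S=cv2.copyMakeBorder(S,0,384-216,0,0,cv2.BORDER_CONSTANT)
cv2.imwrite("pics/e1.png",np.hstack([im,S]))
# plate corner tracking in side picture: blue mask before/after
for a in(cv2.imread("pics/side0.png"),bot.capture("side")[:,:,::-1].copy()):
    h=cv2.cvtColor(a,cv2.COLOR_BGR2HSV)[195:265,195:250]
    m=cv2.inRange(h,(98,90,120),(112,255,255));y,x=np.nonzero(m);print(len(x),x.min()+195,x.max()+195,y.min()+195,y.max()+195)
E
```

```text
5.55 [530.66506198 234.92420698  62.30576064] [0.25393682 0.7114119  0.32525736] 0.3689402310484796
tcp px [250.97146952 220.13393974] [251.24386605 274.54934926]
(-151, -98, 83) [396.0583514  283.54773579]
(-151, 78, 83) [ 94.38481986 283.66398194]
(-71, -98, 83) [414.06758779 146.13548246]
(-71, 78, 83) [ 74.95000089 146.30212906]
468 207 249 208 259
465 207 249 209 259
```

View pics/e1.png

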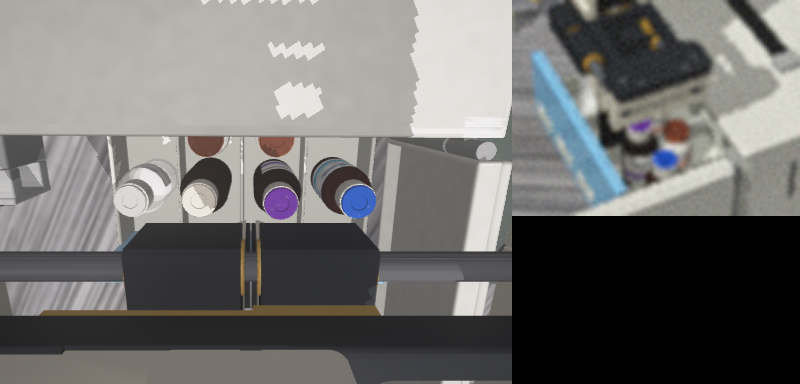

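The picture shows vial caps at (131,200), (200,200), (281,200) and (358,200), which is where they stood before. The shelf floor is clear up to row 222, where the finger tips end.

With the reported TCP, the finger front should show at rows about 201–220, and it doesn't. In w1 the open tips also measure about 1.98 px/mm, so they are nearer than the stated TCP. The real tips therefore seem to be roughly 30–40 mm above the reported point, and they passed over the plate and vials without touching. I'll back out and measure this by touching the bare table.

carry_out --plan '[{"tx": 0, "ty": 0, "tz": 10, "rx": 0, "ry": 0, "rz": 0}, {"tx": 0, "ty": 0, "tz": 10, "rx": 0, "ry": 0, "rz": 0}, {"tx": -6, "ty": -4, "tz": 0, "rx": 0, "ry": 0, "rz": 0}, {"tx": -13, "ty": -9, "tz": 0, "rx": 0, "ry": 0, "rz": 0}, {"tx": -17, "ty": -12, "tz": 0, "rx": 0, "ry": 0, "rz": 0}, {"tx": -17, "ty": -12, "tz": 0, "rx": 0, "ry": 0, "rz": 0}, {"tx": -13, "ty": -9, "tz": 0, "rx": 0, "ry": 0, "rz": 0}, {"tx": -5, "ty": -4, "tz": 0, "rx": 0, "ry": 0, "rz": 0}, {"tx": 0, "ty": 0, "tz": 0, "rx": 0, "ry": 0, "rz": 0}]'

```text
time: 6.6
tool_pos: [459.3, 184.4, 82.7]
tcp_rot: [3.141, -0.0, 1.007]
contact_force: [0.3, -0.7, 0.3]
grip_width: 0.8
finger_force: 0.0
```

carry_out --plan '[{"tx": 0, "ty": 0, "tz": -5, "rx": 0, "ry": 0, "rz": 0}, {"tx": 0, "ty": 0, "tz": -15, "rx": 0, "ry": 0, "rz": 0}, {"tx": 0, "ty": 0, "tz": -15, "rx": 0, "ry": 0, "rz": 0}, {"tx": 0, "ty": 0, "tz": -15, "rx": 0, "ry": 0, "rz": 0}, {"tx": 0, "ty": 0, "tz": -10, "rx": 0, "ry": 0, "rz": 0}, {"tx": 0, "ty": 0, "tz": -5, "rx": 0, "ry": 0, "rz": 0}, {"tx": 0, "ty": 0, "tz": -3, "rx": 0, "ry": 0, "rz": 0}, {"tx": 0, "ty": 0, "tz": -3, "rx": 0, "ry": 0, "rz": 0}, {"tx": 0, "ty": 0, "tz": 0, "rx": 0, "ry": 0, "rz": 0}]'

```text
time: 7.5
tool_pos: [459.7, 184.9, 11.4]
tcp_rot: [3.141, -0.0, 1.008]
contact_force: [-0.2, -0.3, 0.5]
grip_width: 0.4
finger_force: 0.0
```

```bash
python3 - <<'E'
from h import *
m=bot.camera_model("wrist");o=bot.get_obs();p=o["tool_pos"];print(o["time"],p,o["contact_force"])
print(m["camera_matrix"][0,0],(m["R"]@p+m["t"]),(m["R"]@(p+[0,0,40])+m["t"]))
c,s=np.cos(1.008),np.sin(1.008)
# open finger tip inner corner seen in w1 at ~ (160,222),(340,222): half opening 46 -> depth
print("depth from opening",m["camera_matrix"][0,0]*92/180)
E
```

```text
7.5 [459.74245297 184.86063154  11.35589537] [-0.17549684 -0.28732206  0.45042266]
319.8118499874147 [  0.34023726  18.60629948 198.50822625] [  0.34607552  28.89386783 159.85378403]
depth from opening 163.45938999356753
```

carry_out --plan '[{"tx": 0, "ty": 0, "tz": -5, "rx": 0, "ry": 0, "rz": 0}, {"tx": 0, "ty": 0, "tz": -5, "rx": 0, "ry": 0, "rz": 0}, {"tx": 0, "ty": 0, "tz": -5, "rx": 0, "ry": 0, "rz": 0}, {"tx": 0, "ty": 0, "tz": -5, "rx": 0, "ry": 0, "rz": 0}, {"tx": 0, "ty": 0, "tz": -5, "rx": 0, "ry": 0, "rz": 0}, {"tx": 0, "ty": 0, "tz": -5, "rx": 0, "ry": 0, "rz": 0}, {"tx": 0, "ty": 0, "tz": -2, "rx": 0, "ry": 0, "rz": 0}, {"tx": 0, "ty": 0, "tz": 0, "rx": 0, "ry": 0, "rz": 0}]'

```text
time: 8.3
tool_pos: [459.4, 184.7, -21.1]
tcp_rot: [-3.141, 0.001, 1.008]
contact_force: [0.2, -0.5, -0.2]
grip_width: 0.4
finger_force: 0.0
```

carry_out --plan '[{"tx": 0, "ty": 0, "tz": -2, "rx": 0, "ry": 0, "rz": 0}, {"tx": 0, "ty": 0, "tz": -2, "rx": 0, "ry": 0, "rz": 0}, {"tx": 0, "ty": 0, "tz": -2, "rx": 0, "ry": 0, "rz": 0}, {"tx": 0, "ty": 0, "tz": -2, "rx": 0, "ry": 0, "rz": 0}, {"tx": 0, "ty": 0, "tz": -2, "rx": 0, "ry": 0, "rz": 0}, {"tx": 0, "ty": 0, "tz": 0, "rx": 0, "ry": 0, "rz": 0}]'

```text
time: 8.9
tool_pos: [459.7, 184.8, -29.2]
tcp_rot: [3.141, -0.0, 1.008]
contact_force: [-4.8, -1.9, 17.9]
grip_width: 0.3
finger_force: 8.8
```

The table touch came at a reported z of about −29, with 18 N upward, so true tip height = reported z + 29 mm. I'll set the reported z to 37, which puts the true tip at about 66, line up at locker y = −10 and push the shelf.

carry_out --plan '[{"tx": 0, "ty": 0, "tz": 8, "rx": 0, "ry": 0, "rz": 0}, {"tx": 0, "ty": 0, "tz": 20, "rx": 0, "ry": 0, "rz": 0}, {"tx": 0, "ty": 0, "tz": 20, "rx": 0, "ry": 0, "rz": 0}, {"tx": 0, "ty": 0, "tz": 15, "rx": 0, "ry": 0, "rz": 0}, {"tx": 5, "ty": -3, "tz": 5, "rx": 0, "ry": 0, "rz": 0}, {"tx": 10, "ty": -6, "tz": 0, "rx": 0, "ry": 0, "rz": 0}, {"tx": 10, "ty": -7, "tz": 0, "rx": 0, "ry": 0, "rz": 0}, {"tx": 2.7, "ty": 4.2, "tz": 0, "rx": 0, "ry": 0, "rz": 0}, {"tx": 5.3, "ty": 8.5, "tz": 0, "rx": 0, "ry": 0, "rz": 0}, {"tx": 5.3, "ty": 8.5, "tz": 0, "rx": 0, "ry": 0, "rz": 0}, {"tx": 1.1, "ty": 1.7, "tz": 0, "rx": 0, "ry": 0, "rz": 0}, {"tx": 1.1, "ty": 1.7, "tz": 0, "rx": 0, "ry": 0, "rz": 0}]'

```text
time: 10.1
tool_pos: [499.9, 194.1, 37.1]
tcp_rot: [-3.141, 0.0, 1.009]
contact_force: [-0.4, 0.2, -0.2]
grip_width: 0.7
finger_force: 0.0
```

carry_out --plan '[{"tx": 1.1, "ty": 1.7, "tz": 0, "rx": 0, "ry": 0, "rz": 0}, {"tx": 1.1, "ty": 1.7, "tz": 0, "rx": 0, "ry": 0, "rz": 0}, {"tx": 1.1, "ty": 1.7, "tz": 0, "rx": 0, "ry": 0, "rz": 0}, {"tx": 1.1, "ty": 1.7, "tz": 0, "rx": 0, "ry": 0, "rz": 0}, {"tx": 1.1, "ty": 1.7, "tz": 0, "rx": 0, "ry": 0, "rz": 0}, {"tx": 1.1, "ty": 1.7, "tz": 0, "rx": 0, "ry": 0, "rz": 0}, {"tx": 1.1, "ty": 1.7, "tz": 0, "rx": 0, "ry": 0, "rz": 0}, {"tx": 1.1, "ty": 1.7, "tz": 0, "rx": 0, "ry": 0, "rz": 0}, {"tx": 1.1, "ty": 1.7, "tz": 0, "rx": 0, "ry": 0, "rz": 0}, {"tx": 1.1, "ty": 1.7, "tz": 0, "rx": 0, "ry": 0, "rz": 0}]'

```text
time: 11.1
tool_pos: [511.1, 210.5, 37.3]
tcp_rot: [-3.142, 0.0, 1.008]
contact_force: [-2.1, -1.5, 0.9]
grip_width: 0.4
finger_force: 0.7
```

```bash
python3 - <<'E'
from h import *
o=bot.get_obs();p=o["tool_pos"];c,s=np.cos(1.008),np.sin(1.008)
print(p,o["contact_force"],"locker x,y",(p[0]-583)*c+(p[1]-343)*s,-(p[0]-583)*s+(p[1]-343)*c)
a=bot.capture("side")[:,:,::-1].copy()
h=cv2.cvtColor(a,cv2.COLOR_BGR2HSV)[195:265,195:250]
m=cv2.inRange(h,(98,90,120),(112,255,255));y,x=np.nonzero(m);print(len(x),x.min()+195,x.max()+195,y.min()+195,y.max()+195)
E
```

```text
[511.13648152 210.52881166  37.32276359] [-2.11633189 -1.47343294  0.87995723] locker x,y -150.3827029578099 -9.900690883801886
124 228 243 243 257
```

There is now a reaction of about 2 N against the push, so the finger is on the plate. I'll carry on.

carry_out --plan '[{"tx": 1.3, "ty": 2, "tz": 0, "rx": 0, "ry": 0, "rz": 0}, {"tx": 1.6, "ty": 2.5, "tz": 0, "rx": 0, "ry": 0, "rz": 0}, {"tx": 1.6, "ty": 2.5, "tz": 0, "rx": 0, "ry": 0, "rz": 0}, {"tx": 1.6, "ty": 2.5, "tz": 0, "rx": 0, "ry": 0, "rz": 0}, {"tx": 1.6, "ty": 2.5, "tz": 0, "rx": 0, "ry": 0, "rz": 0}, {"tx": 1.6, "ty": 2.5, "tz": 0, "rx": 0, "ry": 0, "rz": 0}, {"tx": 1.6, "ty": 2.5, "tz": 0, "rx": 0, "ry": 0, "rz": 0}, {"tx": 1.6, "ty": 2.5, "tz": 0, "rx": 0, "ry": 0, "rz": 0}, {"tx": 1.6, "ty": 2.5, "tz": 0, "rx": 0, "ry": 0, "rz": 0}, {"tx": 1.6, "ty": 2.5, "tz": 0, "rx": 0, "ry": 0, "rz": 0}, {"tx": 1.6, "ty": 2.5, "tz": 0, "rx": 0, "ry": 0, "rz": 0}, {"tx": 1.6, "ty": 2.5, "tz": 0, "rx": 0, "ry": 0, "rz": 0}]'

```text
time: 12.35
tool_pos: [530.1, 240.1, 37.3]
tcp_rot: [-3.142, 0.0, 1.008]
contact_force: [-2.4, -1.3, 0.4]
grip_width: 0.7
finger_force: 0.7
```

carry_out --plan '[{"tx": 1.6, "ty": 2.5, "tz": 0, "rx": 0, "ry": 0, "rz": 0}, {"tx": 1.6, "ty": 2.5, "tz": 0, "rx": 0, "ry": 0, "rz": 0}, {"tx": 1.6, "ty": 2.5, "tz": 0, "rx": 0, "ry": 0, "rz": 0}, {"tx": 1.6, "ty": 2.5, "tz": 0, "rx": 0, "ry": 0, "rz": 0}, {"tx": 1.6, "ty": 2.5, "tz": 0, "rx": 0, "ry": 0, "rz": 0}, {"tx": 1.6, "ty": 2.5, "tz": 0, "rx": 0, "ry": 0, "rz": 0}, {"tx": 1.6, "ty": 2.5, "tz": 0, "rx": 0, "ry": 0, "rz": 0}, {"tx": 1.3, "ty": 2, "tz": 0, "rx": 0, "ry": 0, "rz": 0}, {"tx": 1, "ty": 1.6, "tz": 0, "rx": 0, "ry": 0, "rz": 0}, {"tx": 1, "ty": 1.6, "tz": 0, "rx": 0, "ry": 0, "rz": 0}]'

```text
time: 13.35
tool_pos: [544.7, 262.7, 37.3]
tcp_rot: [3.141, 0.0, 1.008]
contact_force: [-2.0, -1.3, -0.5]
grip_width: 0.4
finger_force: 0.7
```

carry_out --plan '[{"tx": 0.8, "ty": 1.3, "tz": 0, "rx": 0, "ry": 0, "rz": 0}, {"tx": 0.8, "ty": 1.3, "tz": 0, "rx": 0, "ry": 0, "rz": 0}, {"tx": 0.8, "ty": 1.3, "tz": 0, "rx": 0, "ry": 0, "rz": 0}, {"tx": 0.8, "ty": 1.3, "tz": 0, "rx": 0, "ry": 0, "rz": 0}]'

```text
time: 13.75
tool_pos: [547.9, 267.8, 37.3]
tcp_rot: [3.141, -0.0, 1.008]
contact_force: [-0.5, -1.4, -0.1]
grip_width: 0.5
finger_force: 0.6
```

carry_out --plan '[{"tx": 0.5, "ty": 0.8, "tz": 0, "rx": 0, "ry": 0, "rz": 0}, {"tx": 0.5, "ty": 0.8, "tz": 0, "rx": 0, "ry": 0, "rz": 0}, {"tx": 0.5, "ty": 0.8, "tz": 0, "rx": 0, "ry": 0, "rz": 0}]'

```text
time: 14.05
tool_pos: [549.1, 269.7, 37.3]
tcp_rot: [3.141, 0.001, 1.008]
contact_force: [-2.2, -6.2, 1.4]
grip_width: 0.4
finger_force: 2.8
```

carry_out --plan '[{"tx": 0.5, "ty": 0.8, "tz": 0, "rx": 0, "ry": 0, "rz": 0}, {"tx": 0.5, "ty": 0.8, "tz": 0, "rx": 0, "ry": 0, "rz": 0}, {"tx": 0, "ty": 0, "tz": 0, "rx": 0, "ry": 0, "rz": 0}]'

```text
time: 14.35
tool_pos: [549.1, 269.7, 37.4]
tcp_rot: [-3.141, 0.005, 1.008]
contact_force: [-4.9, -9.6, 3.9]
grip_width: 0.2
finger_force: 5.3
```

The shelf reached its stop at locker x = −80.1, against −80.5 expected. Next I'll check the space beside the door's outer face before going in there.

```bash
python3 - <<'E'
from h import *
np.set_printoptions(precision=1,suppress=True)
H=np.array([648,217.4]);u=np.array([-.542,-.840]);n=np.array([.840,-.542])
D=lambda p:np.array([(p[:2]-H)@u,(p[:2]-H)@n-11.5])
A=[ray("top",crop1((600,195)),z) for z in(0,100)];B=[ray("side",crop2((290,455)),z) for z in(0,100)]
a,da,b,db=A[0],A[1]-A[0],B[0],B[1]-B[0]
k=np.linalg.lstsq(np.c_[da,-db],b-a,rcond=None)[0];p,q=a+k[0]*da,b+k[1]*db
print("case corner",p,q,D(p),D(q))
for nm,cc,z in(("tab far",(718,222),84),("tab near",(695,255),84),("bracket",(650,230),84),("bracket2",(760,292),84)):
    r=ray("top",crop1(cc),z);print(nm,r,D(r))
for nm,cc in(("br side",(190,447)),("br2",(55,500)),("tab base",(142,468))):
    r=ray("side",crop2(cc),84);print(nm,r,D(r))
for th in(1.56,1.25,.95,.65,.35,0):
    t=1.008+np.pi/2+th;uu=np.array([np.cos(t),np.sin(t)]);nn=np.array([-uu[1],uu[0]])
    print(th,"yaw",1.008+th,"gap10",H+108*uu+31*nn,"touch",H+108*uu+21*nn)
print(bot.get_obs()["joint_positions"])
E
```

```text
case corner [623.2 118.   71.8] [635.1 127.2  73.1] [96.9 21.6] [82.7 26.5]
tab far [602.6  47.3  84. ] [167.5  42.5]
tab near [581.1  62.8  84. ] [166.2  16.1]
bracket [597.1  90.3  84. ] [134.4  14.6]
bracket2 [557.5  23.2  84. ] [212.1  17.8]
br side [590.9  96.1  84. ] [132.8   6.2]
br2 [550.5  30.5  84. ] [209.9   7.9]
tab base [577.   71.1  84. ] [161.3   8.2]
1.56 yaw 2.568 gap10 [615.4 109.9] touch [607.  115.3]
1.25 yaw 2.258 gap10 [584.2 124.9] touch [577.8 132.7]
0.95 yaw 1.958 gap10 [559.7 147.9] touch [555.9 157.2]
0.65 yaw 1.658 gap10 [543.1 177.1] touch [542.2 187.1]
0.35 yaw 1.358 gap10 [535.9 209.9] touch [538.  219.7]
0 yaw 1.008 gap10 [540.1 248.8] touch [545.5 257.3]
[ 0.3  0.7  1.5 -0.   1.   0.9]
```

carry_out --plan '[{"tx": -2, "ty": -3, "tz": 0, "rx": 0, "ry": 0, "rz": 0}, {"tx": -4, "ty": -6, "tz": 0, "rx": 0, "ry": 0, "rz": 0}, {"tx": -5, "ty": -8, "tz": 0, "rx": 0, "ry": 0, "rz": 0}, {"tx": 0, "ty": 0, "tz": 15, "rx": 0, "ry": 0, "rz": 0}, {"tx": 0, "ty": 0, "tz": 30, "rx": 0, "ry": 0, "rz": 0}, {"tx": 0, "ty": 0, "tz": 30, "rx": 0, "ry": 0, "rz": 0}, {"tx": 0, "ty": 0, "tz": 18, "rx": 0, "ry": 0, "rz": 0}]'

```text
time: 15.05
tool_pos: [539.9, 254.8, 132.9]
tcp_rot: [3.139, -0.003, 1.008]
contact_force: [0.9, -0.6, -0.1]
grip_width: 0.5
finger_force: 0.0
```

carry_out --plan '[{"tx": 7, "ty": -13, "tz": 0, "rx": 0, "ry": 0, "rz": 0.13}, {"tx": 7, "ty": -13, "tz": 0, "rx": 0, "ry": 0, "rz": 0.13}, {"tx": 7, "ty": -12, "tz": 0, "rx": 0, "ry": 0, "rz": 0.13}, {"tx": 7, "ty": -12, "tz": 0, "rx": 0, "ry": 0, "rz": 0.13}, {"tx": 7, "ty": -12, "tz": 0, "rx": 0, "ry": 0, "rz": 0.13}, {"tx": 7, "ty": -12, "tz": 0, "rx": 0, "ry": 0, "rz": 0.13}, {"tx": 7, "ty": -12, "tz": 0, "rx": 0, "ry": 0, "rz": 0.13}, {"tx": 7, "ty": -12, "tz": 0, "rx": 0, "ry": 0, "rz": 0.13}, {"tx": 7, "ty": -12, "tz": 0, "rx": 0, "ry": 0, "rz": 0.13}, {"tx": 7, "ty": -12, "tz": 0, "rx": 0, "ry": 0, "rz": 0.13}, {"tx": 7, "ty": -12, "tz": 0, "rx": 0, "ry": 0, "rz": 0.13}, {"tx": 3, "ty": -10, "tz": 0, "rx": 0, "ry": 0, "rz": 0.13}]'

```text
time: 16.25
tool_pos: [619.5, 109.8, 130.3]
tcp_rot: [3.141, 0.0, 2.573]
contact_force: [0.5, -0.2, -0.2]
grip_width: 0.3
finger_force: 0.0
```

```bash
python3 - <<'E'
from h import *
m=bot.camera_model("wrist");im=bot.capture("wrist")[:,:,::-1];o=bot.get_obs();print(o["time"],o["tool_pos"],o["tcp_rot"],o["joint_positions"].round(2))
H=np.array([648,217.4]);u=np.array([-.542,-.840]);n=np.array([.840,-.542])
for d,f,z in((0,0,109),(108,0,109),(217,0,109),(165,40,96)):
    w=H+d*u+(11.5+f)*n;print(d,f,proj("wrist",(*w,z)).round())
p=o["tool_pos"]+[0,0,29];print("tip",proj("wrist",p).round())
# shelf check in top and side views: remaining blue
a=bot.capture("side")[:,:,::-1].copy();T=bot.capture("top")[:,:,::-1]
S=cv2.resize(a[170:320,190:330],(288,308));S=cv2.copyMakeBorder(S,0,76,0,0,cv2.BORDER_CONSTANT)
cv2.imwrite("pics/f1.png",np.hstack([im,S]))
E
```

```text
16.3 [619.73017752 108.34977421 130.22530673] [-3.14136076e+00  8.64940010e-04  2.57836679e+00] [ 0.05  0.59  1.31 -0.    1.24 -0.96]
0 0 [411. 178.]
108 0 [249. 176.]
217 0 [ 85. 175.]
165 40 [172. 225.]
tip [250. 240.]
```

View pics/f1.png

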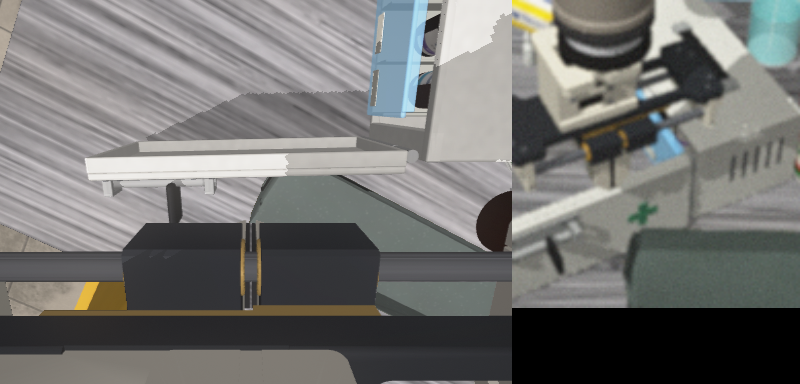

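The picture shows the door's outer top edge running from (85,178) to (407,172), with the prediction at row about 176. The blue plate is flush at the carcass, the bolt bracket is at (210,185) and the tab at (172,205). I'll push along the top strip of the door, with the true tip at about z 95. That is above the green case, which is at about z 73.

carry_out --plan '[{"tx": 0, "ty": 0, "tz": -8, "rx": 0, "ry": 0, "rz": 0}, {"tx": 0, "ty": 0, "tz": -16, "rx": 0, "ry": 0, "rz": 0}, {"tx": 0, "ty": 0, "tz": -16, "rx": 0, "ry": 0, "rz": 0}, {"tx": 0, "ty": 0, "tz": -16, "rx": 0, "ry": 0, "rz": 0}, {"tx": 0, "ty": 0, "tz": -8, "rx": 0, "ry": 0, "rz": 0}, {"tx": -4, "ty": 2.5, "tz": 0, "rx": 0, "ry": 0, "rz": 0}, {"tx": -4, "ty": 2.5, "tz": 0, "rx": 0, "ry": 0, "rz": 0}, {"tx": 0, "ty": 0, "tz": 0, "rx": 0, "ry": 0, "rz": 0}]'

```text
time: 17.2
tool_pos: [611.0, 116.5, 67.3]
tcp_rot: [3.141, 0.001, 2.568]
contact_force: [0.2, 0.4, 0.2]
grip_width: 0.7
finger_force: 0.0
```

```bash
python3 - <<'E'
from h import *
o=bot.get_obs();print(o["time"],o["tool_pos"],o["tcp_rot"],o["contact_force"])
H=np.array([648,217.4])
def T(th):
    t=1.008+np.pi/2+th;u=np.array([np.cos(t),np.sin(t)]);return H+108*u+21*np.array([-u[1],u[0]])
P=[T(th) for th in 1.56-.078*np.arange(21)]
print(P[0],np.diff(P,axis=0).round(1).tolist())
E
```

```text
17.2 [611.03941633 116.49195396  67.25737131] [3.14072862e+00 7.89190166e-04 2.56808860e+00] [0.23694105 0.38142973 0.17362457]
[607.03254597 115.28894423] [[-7.8, 3.5], [-7.5, 4.1], [-7.2, 4.7], [-6.8, 5.2], [-6.4, 5.7], [-5.9, 6.2], [-5.4, 6.7], [-4.9, 7.1], [-4.3, 7.4], [-3.7, 7.7], [-3.1, 8.0], [-2.5, 8.2], [-1.8, 8.4], [-1.2, 8.5], [-0.5, 8.6], [0.2, 8.6], [0.8, 8.5], [1.5, 8.4], [2.2, 8.3], [2.8, 8.1]]
```

carry_out --plan '[{"tx": -4, "ty": -1, "tz": 0, "rx": 0, "ry": 0, "rz": 0}, {"tx": -3.9, "ty": 1.7, "tz": 0, "rx": 0, "ry": 0, "rz": -0.039}, {"tx": -3.9, "ty": 1.8, "tz": 0, "rx": 0, "ry": 0, "rz": -0.039}, {"tx": -7.5, "ty": 4.1, "tz": 0, "rx": 0, "ry": 0, "rz": -0.078}, {"tx": -7.2, "ty": 4.7, "tz": 0, "rx": 0, "ry": 0, "rz": -0.078}, {"tx": -6.8, "ty": 5.2, "tz": 0, "rx": 0, "ry": 0, "rz": -0.078}, {"tx": -6.4, "ty": 5.7, "tz": 0, "rx": 0, "ry": 0, "rz": -0.078}, {"tx": -5.9, "ty": 6.2, "tz": 0, "rx": 0, "ry": 0, "rz": -0.078}, {"tx": -5.4, "ty": 6.7, "tz": 0, "rx": 0, "ry": 0, "rz": -0.078}, {"tx": 0, "ty": 0, "tz": 0, "rx": 0, "ry": 0, "rz": 0}]'

```text
time: 18.2
tool_pos: [559.7, 151.5, 66.9]
tcp_rot: [3.141, -0.0, 2.022]
contact_force: [0.2, 0.1, 0.5]
grip_width: 0.5
finger_force: 0.0
```

```bash
python3 - <<'E'
from h import *
o=bot.get_obs();print(o["time"],o["tool_pos"],o["tcp_rot"],o["contact_force"])
a=cv2.imread("pics/side0.png");b=bot.capture("side")[:,:,::-1].copy()
def f(a): # green cross on the door
    h=cv2.cvtColor(a,cv2.COLOR_BGR2HSV)[215:330,150:290];m=cv2.inRange(h,(65,110,40),(90,255,160))
    n,l,s,c=cv2.connectedComponentsWithStats(m);return [(s[i,4],c[i]+[150,215]) for i in range(1,n) if s[i,4]>8]
print(f(a),f(b))
E
```

```text
18.2 [559.74180712 151.45264305  66.90419433] [ 3.14097431e+00 -9.80549526e-07  2.02180252e+00] [0.15605736 0.11985468 0.52376504]
[(np.int32(14), array([253.14285714, 273.57142857]))] [(np.int32(25), array([247.28, 261.08]))]
```

The green cross moved from (253,274) to (247,261), so the door is following the finger. I'll carry on, slowing at the end.

carry_out --plan '[{"tx": -4.9, "ty": 7.1, "tz": 0, "rx": 0, "ry": 0, "rz": -0.078}, {"tx": -4.3, "ty": 7.4, "tz": 0, "rx": 0, "ry": 0, "rz": -0.078}, {"tx": -3.7, "ty": 7.7, "tz": 0, "rx": 0, "ry": 0, "rz": -0.078}, {"tx": -3.1, "ty": 8, "tz": 0, "rx": 0, "ry": 0, "rz": -0.078}, {"tx": -2.5, "ty": 8.2, "tz": 0, "rx": 0, "ry": 0, "rz": -0.078}, {"tx": -1.8, "ty": 8.4, "tz": 0, "rx": 0, "ry": 0, "rz": -0.078}, {"tx": -1.2, "ty": 8.5, "tz": 0, "rx": 0, "ry": 0, "rz": -0.078}, {"tx": -0.5, "ty": 8.6, "tz": 0, "rx": 0, "ry": 0, "rz": -0.078}, {"tx": 0.2, "ty": 8.6, "tz": 0, "rx": 0, "ry": 0, "rz": -0.078}, {"tx": 0.4, "ty": 4.3, "tz": 0, "rx": 0, "ry": 0, "rz": -0.039}, {"tx": 0.4, "ty": 4.2, "tz": 0, "rx": 0, "ry": 0, "rz": -0.039}]'

```text
time: 19.35
tool_pos: [539.6, 231.7, 66.6]
tcp_rot: [3.141, -0.0, 1.242]
contact_force: [-0.6, -0.1, 0.8]
grip_width: 0.6
finger_force: 0.3
```

carry_out --plan '[{"tx": 0.7, "ty": 4.2, "tz": 0, "rx": 0, "ry": 0, "rz": -0.039}, {"tx": 0.8, "ty": 4.2, "tz": 0, "rx": 0, "ry": 0, "rz": -0.039}, {"tx": 1.1, "ty": 4.2, "tz": 0, "rx": 0, "ry": 0, "rz": -0.039}, {"tx": 1.1, "ty": 4.1, "tz": 0, "rx": 0, "ry": 0, "rz": -0.039}, {"tx": 0.7, "ty": 2, "tz": 0, "rx": 0, "ry": 0, "rz": -0.0195}, {"tx": 0.7, "ty": 2, "tz": 0, "rx": 0, "ry": 0, "rz": -0.0195}, {"tx": 0.7, "ty": 2, "tz": 0, "rx": 0, "ry": 0, "rz": -0.0195}, {"tx": 0, "ty": 0, "tz": 0, "rx": 0, "ry": 0, "rz": 0}]'

```text
time: 20.15
tool_pos: [545.3, 254.7, 66.4]
tcp_rot: [3.141, -0.0, 1.027]
contact_force: [-0.5, 0.6, -0.5]
grip_width: 0.6
finger_force: 0.0
```

carry_out --plan '[{"tx": 0.5, "ty": 0.8, "tz": 0, "rx": 0, "ry": 0, "rz": -0.01}, {"tx": 0.5, "ty": 0.8, "tz": 0, "rx": 0, "ry": 0, "rz": -0.009}, {"tx": 0.5, "ty": 0.8, "tz": 0, "rx": 0, "ry": 0, "rz": 0}, {"tx": 0, "ty": 0, "tz": 0, "rx": 0, "ry": 0, "rz": 0}]'

```text
time: 20.55
tool_pos: [546.5, 257.0, 66.3]
tcp_rot: [-3.142, 0.0, 1.008]
contact_force: [-0.3, 0.2, 0.2]
grip_width: 0.3
finger_force: 0.2
```

carry_out --plan '[{"tx": 0.5, "ty": 0.8, "tz": 0, "rx": 0, "ry": 0, "rz": 0}, {"tx": 0.5, "ty": 0.8, "tz": 0, "rx": 0, "ry": 0, "rz": 0}, {"tx": 0, "ty": 0, "tz": 0, "rx": 0, "ry": 0, "rz": 0}, {"tx": 0, "ty": 0, "tz": 0, "rx": 0, "ry": 0, "rz": 0}]'

```text
time: 20.95
tool_pos: [546.5, 257.1, 66.3]
tcp_rot: [-3.141, 0.004, 1.008]
contact_force: [-5.3, -6.6, 3.3]
grip_width: 0.1
finger_force: 3.9
```

The door stopped at locker x = −92.2 (expected −92.5) with 8 N, so it is shut. Next is the bolt: back off, lower to true z about 78, and push the tab along locker +y.

carry_out --plan '[{"tx": -2, "ty": -3, "tz": 0, "rx": 0, "ry": 0, "rz": 0}, {"tx": -5, "ty": -8, "tz": 0, "rx": 0, "ry": 0, "rz": 0}, {"tx": -5, "ty": -8, "tz": 0, "rx": 0, "ry": 0, "rz": 0}, {"tx": 0, "ty": 0, "tz": -8, "rx": 0, "ry": 0, "rz": 0}, {"tx": 0, "ty": 0, "tz": -9, "rx": 0, "ry": 0, "rz": 0}, {"tx": -8.5, "ty": 5.3, "tz": 0, "rx": 0, "ry": 0, "rz": 0}, {"tx": -8.5, "ty": 5.3, "tz": 0, "rx": 0, "ry": 0, "rz": 0}, {"tx": -2.5, "ty": 1.6, "tz": 0, "rx": 0, "ry": 0, "rz": 0}, {"tx": -2.5, "ty": 1.6, "tz": 0, "rx": 0, "ry": 0, "rz": 0}, {"tx": -2.5, "ty": 1.6, "tz": 0, "rx": 0, "ry": 0, "rz": 0}, {"tx": 0, "ty": 0, "tz": 0, "rx": 0, "ry": 0, "rz": 0}]'

```text
time: 22.05
tool_pos: [510.9, 255.3, 49.5]
tcp_rot: [3.141, -0.0, 1.009]
contact_force: [-0.1, 0.1, -0.0]
grip_width: 0.5
finger_force: 0.0
```

carry_out --plan '[{"tx": -2.5, "ty": 1.6, "tz": 0, "rx": 0, "ry": 0, "rz": 0}, {"tx": -2.5, "ty": 1.6, "tz": 0, "rx": 0, "ry": 0, "rz": 0}, {"tx": -2.5, "ty": 1.6, "tz": 0, "rx": 0, "ry": 0, "rz": 0}, {"tx": -2.5, "ty": 1.6, "tz": 0, "rx": 0, "ry": 0, "rz": 0}, {"tx": 0, "ty": 0, "tz": 0, "rx": 0, "ry": 0, "rz": 0}]'

```text
time: 22.55
tool_pos: [500.6, 261.6, 49.3]
tcp_rot: [-3.141, 0.0, 1.009]
contact_force: [-0.0, -0.3, 0.6]
grip_width: 0.4
finger_force: 0.0
```

carry_out --plan '[{"tx": -2.5, "ty": 1.6, "tz": 0, "rx": 0, "ry": 0, "rz": 0}, {"tx": -2.5, "ty": 1.6, "tz": 0, "rx": 0, "ry": 0, "rz": 0}, {"tx": -2.5, "ty": 1.6, "tz": 0, "rx": 0, "ry": 0, "rz": 0}, {"tx": -2.5, "ty": 1.6, "tz": 0, "rx": 0, "ry": 0, "rz": 0}, {"tx": 0, "ty": 0, "tz": 0, "rx": 0, "ry": 0, "rz": 0}]'

```text
time: 23.05
tool_pos: [490.6, 268.1, 49.3]
tcp_rot: [-3.141, 0.0, 1.009]
contact_force: [0.4, 0.1, -0.7]
grip_width: 0.4
finger_force: 0.0
```

carry_out --plan '[{"tx": -2.5, "ty": 1.6, "tz": 0, "rx": 0, "ry": 0, "rz": 0}, {"tx": -2.5, "ty": 1.6, "tz": 0, "rx": 0, "ry": 0, "rz": 0}, {"tx": -2.5, "ty": 1.6, "tz": 0, "rx": 0, "ry": 0, "rz": 0}, {"tx": -1.7, "ty": 1.1, "tz": 0, "rx": 0, "ry": 0, "rz": 0}]'

```text
time: 23.45
tool_pos: [481.6, 273.9, 49.4]
tcp_rot: [3.141, -0.0, 1.008]
contact_force: [1.7, -0.6, -1.0]
grip_width: 0.4
finger_force: 0.6
```

carry_out --plan '[{"tx": -0.8, "ty": 0.5, "tz": 0, "rx": 0, "ry": 0, "rz": 0}, {"tx": -0.8, "ty": 0.5, "tz": 0, "rx": 0, "ry": 0, "rz": 0}, {"tx": -0.8, "ty": 0.5, "tz": 0, "rx": 0, "ry": 0, "rz": 0}, {"tx": -0.8, "ty": 0.5, "tz": 0, "rx": 0, "ry": 0, "rz": 0}, {"tx": 0, "ty": 0, "tz": 0, "rx": 0, "ry": 0, "rz": 0}]'

```text
time: 23.95
tool_pos: [478.5, 275.8, 49.3]
tcp_rot: [-3.142, 0.0, 1.008]
contact_force: [0.8, -0.9, 0.3]
grip_width: 0.1
finger_force: 0.3
```

carry_out --plan '[{"tx": -1.3, "ty": 0.8, "tz": 0, "rx": 0, "ry": 0, "rz": 0}, {"tx": -1.3, "ty": 0.8, "tz": 0, "rx": 0, "ry": 0, "rz": 0}, {"tx": -1.3, "ty": 0.8, "tz": 0, "rx": 0, "ry": 0, "rz": 0}]'

```text
time: 24.25
tool_pos: [474.8, 278.2, 49.4]
tcp_rot: [3.141, -0.0, 1.008]
contact_force: [6.7, -3.5, -1.4]
grip_width: 0.5
finger_force: 3.4
```

```bash
python3 - <<'E'
from h import *
o=bot.get_obs();p=o["tool_pos"];c,s=np.cos(1.008),np.sin(1.008)
print(p,o["contact_force"],(p[0]-583)*c+(p[1]-343)*s,-(p[0]-583)*s+(p[1]-343)*c)
# dark pixels of tab in side image: predict positions for throw 0 and 34
W=lambda x,y,z:(583+c*x-s*y,343+s*x+c*y,z)
for y in(40,57,74): print(y,[proj("side",W(x,y,84)).round() for x in(-90,-123)])
b=cv2.cvtColor(bot.capture("side"),cv2.COLOR_RGB2GRAY)
u,v=proj("side",W(-106,57,84)).astype(int);print(u,v);print(b[v-14:v+16:2,u-22:u+24:2])
E
```

```text
[474.84800695 278.15116593  49.37584872] [ 6.6991379  -3.49621241 -1.39347683] -112.55182187036311 56.871014350696996
40 [array([236., 209.]), array([223., 214.])]
57 [array([233., 205.]), array([220., 209.])]
74 [array([230., 201.]), array([218., 205.])]
227 207
[[103 105  78  36  42  60  90  87  43  43  46  50  40  44  41  42  43  49
   50  49  45  49  62]
 [ 81  80 107  91  40  97 105  84  53  46  39  46  48  45  48  46  41  51
   48  52  43  55  54]
 [102 120 151 138  66  81  87  96  60  48  39  52  50  45  46  47  52  48
   49  49  44  53  45]
 [140 138 140 138 118  77 108 109  61  42  52  59  54  49  53  49  51  43
   52  40  38  45  43]
 [138 139 139 137 135 128 146 134  53  47  48  53  49  49  68  45  40  36
   41  47  67  86 112]
 [134 136 141 141 140 140 146 153  89  55  42  41  41  41  38  41  55  78
   95 119 132 132 114]
 [138 140 145 136 139 138 133 151 145 123  46  36  37  53  69  96 118 129
  131 125 117 117 110]
 [137 133 137 132 137 140 132 128 154 158 111  89 100 136 131 132 122 116
  112 113 123 133 142]
 [139 137 133 144 142 142 139 142 158 165 151 132 124 119 114 114 118 134
  133 131 140 143 143]
 [137 142 136 140 142 145 138 143 154 166 146  94  80 115 132 139 132 146
  146 118 114 128 141]
 [133 135 137 134 134 141 137 142 144 159 149 130 128 142 139 127 145 158
  146 105  95 102 142]
 [142 141 134 134 137 134 136 133 142 148 144 139 142 145 139 120 133 125
  106 115 119  95 124]
 [133 132 129 129 129 124 126 134 130 135 135 142 133 144 152 152 136 116
  141 139 119  91 133]
 [129 132 127 133 124 124 122 121 125 119 122 120 121 122 144 152 148 135
  136 111 115  93 144]
 [107 110 109 116 114 103 106 110 114 111 109 110 111 117 127 154 157 157
  154 139 122 130 154]]
```

carry_out --plan '[{"tx": -0.8, "ty": 0.5, "tz": 0, "rx": 0, "ry": 0, "rz": 0}, {"tx": -0.8, "ty": 0.5, "tz": 0, "rx": 0, "ry": 0, "rz": 0}, {"tx": 0, "ty": 0, "tz": 0, "rx": 0, "ry": 0, "rz": 0}]'

```text
time: 24.6
tool_pos: [475.0, 278.2, 49.4]
tcp_rot: [3.138, -0.001, 1.008]
contact_force: [7.3, -5.4, -3.9]
grip_width: 0.7
finger_force: 4.5
```

carry_out --plan '[{"tx": 4.2, "ty": -2.7, "tz": 0, "rx": 0, "ry": 0, "rz": 0}, {"tx": 6, "ty": -4, "tz": 0, "rx": 0, "ry": 0, "rz": 0}, {"tx": -5, "ty": -8, "tz": 0, "rx": 0, "ry": 0, "rz": 0}, {"tx": -11, "ty": -17, "tz": 0, "rx": 0, "ry": 0, "rz": 0}, {"tx": -11, "ty": -17, "tz": 0, "rx": 0, "ry": 0, "rz": 0}, {"tx": -11, "ty": -17, "tz": 10, "rx": 0, "ry": 0, "rz": 0}, {"tx": 0, "ty": 0, "tz": 20, "rx": 0, "ry": 0, "rz": 0}, {"tx": 0, "ty": 0, "tz": 30, "rx": 0, "ry": 0, "rz": 0}, {"tx": 0, "ty": 0, "tz": 30, "rx": 0, "ry": 0, "rz": 0}, {"tx": 0, "ty": 0, "tz": 20, "rx": 0, "ry": 0, "rz": 0}, {"tx": 0, "ty": 0, "tz": 0, "rx": 0, "ry": 0, "rz": 0}]'

```text
time: 25.7
tool_pos: [446.3, 213.6, 161.9]
tcp_rot: [3.138, -0.004, 1.008]
contact_force: [0.9, 0.1, -0.0]
grip_width: 0.1
finger_force: 0.0
```

```bash
python3 - <<'E'
from h import *
o=bot.get_obs();print(o["tool_pos"],o["time"],o["contact_force"])
c,s=np.cos(1.008),np.sin(1.008);W=lambda x,y,z:(583+c*x-s*y,343+s*x+c*y,z)
for n in("wrist","side"):
    g=cv2.cvtColor(bot.capture(n),cv2.COLOR_RGB2GRAY)
    P=lambda x,y,z:proj(n,W(x,y,z))
    q=np.array([P(x,y,z) for x in(-80,-128) for y in(20,95) for z in(70,98)])
    (u0,v0),(u1,v1)=q.min(0).astype(int)-3,q.max(0).astype(int)+3
    print(n,(u0,v0,u1,v1))
    m=((g[max(v0,0):v1,max(u0,0):u1]<45)*255).astype(np.uint8)
    k,l,st,ce=cv2.connectedComponentsWithStats(m)
    for i in range(1,k):
        if st[i,4]>12: print(st[i,4],"box",st[i,:4]+[max(u0,0),max(v0,0),0,0],"c",(ce[i]+[max(u0,0),max(v0,0)]).round(1))
    for y in(40,68,74): print(y,P(-90,y,96).round(),P(-123,y,96).round(),"mid",P(-106.5,y,84).round(1))
E
```

```text
[446.28248346 213.58846983 161.93620308] 25.7 [ 0.87602245  0.11956531 -0.01577111]
wrist (np.int64(181), np.int64(53), np.int64(291), np.int64(127))
40 [261.  72.] [260. 118.] mid [259.9  95.6]
68 [223.  72.] [224. 118.] mid [224.4  95.6]
74 [215.  72.] [216. 118.] mid [216.8  95.6]
side (np.int64(209), np.int64(187), np.int64(246), np.int64(226))
59 box [219 198  11   9] c [224.1 202.1]
40 [236. 206.] [223. 210.] mid [229.7 211.5]
68 [231. 199.] [218. 203.] mid [225.  204.4]
74 [230. 197.] [217. 201.] mid [224.  202.9]
```

```bash
python3 - <<'E'
from h import *
g=cv2.cvtColor(bot.capture("wrist"),cv2.COLOR_RGB2GRAY)
print(g[84:124:5,196:282:4])
E
```

```text
[[128 141 139  88  54  49 147 173 160 178 175 178 160 143 144 179 154 172
  132 151 142 122]
 [162 131 168  81  60  49 171 168 166 187 175 158 153 133 167 159 163 144
  125 151 119 150]
 [136 145 138 117  59  49 174 161 181 171 164 154 141 152 171 152 166 125
  158 131 132 158]
 [132 162 150 108  59  49 163 168 179 174 155 150 139 171 148 169 124 148
  144 125 164 139]
 [149 125 151 127  59  50 161 183 175 157 159 135 164 158 150 141 129 156
  134 148 148 128]
 [138 154 141 133  59  50 170 178 163 158 146 148 168 142 171 123 162 137
  131 157 121 128]
 [140 154 136 176 172 162 183 171 150 153 134 168 140 157 120 143 145 128
  165 135 134 127]
 [161 139 150 182 164 175 176 156 160 137 160 155 137 144 124 154 133 146
  152 125 125 147]]
```

The tab sits at wrist columns 210–218, against a predicted 216 for fully thrown and 260 for drawn back, and the side view agrees. The tool is clear of everything, so I'm handing in.

```bash
python3 -c "
from plant import bot
print(bot.close_job())"
```

```text
the job is handed in; nothing more can be done
None
```

I handed the job in after about 26 s: the shelf was pushed to its stop, then the door shut, then the bolt slid fully across into its keeper; the hand-in returned no verdict, and I could not see the vials after the door closed.

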